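Rub down the unfinished crease groove of a carton blank

ROBOT

A 7-joint arm with a two-finger parallel gripper is mounted at the origin on the work surface. World frame = base frame: x ahead of the robot, y to its left, z up, the work surface at z = 0. Lengths are in m, angles in rad, forces in N, time in s.
With the tool pointing down it reaches from about 0.425 to 0.95 m from the base axis. Payload 4.7 kg.
Tool frame: the origin (TCP) lies between the finger pads; the fingertips stand 25 mm ahead of it and the grasp point (between the pads) lies 6 mm ahead of it; x points along the fingers, z is the direction in which the jaws open and shut, and the axes are right-handed (so a half turn about x gives the same grasp; the last joint's range is limited). The gripper opens to 85 mm and grips with 20 to 120 N. Pads are 22 mm wide; open, the fingers measure 114 mm over their backs; the gripper's body (76 mm by 85 mm) begins 54 mm behind the grasp point. The pads swing forward as they close: fully open they stand 13 mm farther back than shut.
Start: joints at [1.177, 0.469, -0.049, 1.532, 0.024, 1.141, -0.082], TCP at [0.241, -0.631, 0.256] pointing down, gripper open.
Joint ranges: [-2.59, 2.59], [-0.33, 1.99], [-1.39, 1.29], [0.1, 2.45], [-1.04, 4.18], [0.21, 1.99], [-2.66, 2.66]. Speed limits (rad/s): [2.57, 2.57, 3.14, 3.14, 3.14, 3.14, 3.14].

INTERFACE

Orientations are given as a 3x3 rotation matrix whose columns are the frame's x, y, z axes.
In Python, from rig import * gives the robot as it stands. Calls block until the motion is done:
- movep(position, orientation): joint-space move of the TCP to a pose.
- move_l(position, attitude=None, feed=0.15, until_force=None): straight line of the TCP; attitude=None keeps the orientation; feed is the mean speed in m/s. With until_force (N) it stops when the force on the tool has changed by that much, and returns True; else False.
- move_joints(angles): joint-space move.
- command_gripper(opening, newtons=None): finger opening in m; newtons is the grip in N (None keeps the last); returns when the fingers have stopped.
- sleep(seconds).
- inverse_kinematics(position, orientation): joint angles nearest the present ones, or None.
- sense(): the state.
- camera(name): name is "scene" or "top" or "wrist"; returns (picture, depth): 400x640x3 uint8, red, green, blue; 400x640 float32, m along the optical axis (not along the pixel's ray), 0 where there is no reading.
- camera_params(name): a dict with "K" (3x3 intrinsics, pixels), "dist" ([k1, k2, p1, p2, k3] as OpenCV has them; the pictures are not rectified), "position" and "rotation" of the camera in the world; the wrist camera has in their place "tool_from_camera" (4x4, takes a point from camera to tool coordinates, whose origin is the TCP and whose axes are the tool frame's). Camera axes: x right, y down, z forward; pixel columns grow to the right and rows downward; lengths in m; the calibration is good to about 2 mm. A picture is of the moment at which its call begins: read the wrist's pose just before it. camera_params takes no time and is no camera call.
A pose or a line that the arm cannot do raises Unreachable and nothing moves.
- finish_job(): hands the job in, once; it reports no verdict.
The state is a dict: "time_s": time; "joint_pos": joint angles; "qd": joint speeds; "joint_efforts": joint torques, N m; "position": TCP position; "tcp_rot": TCP orientation; "wrist_force": force on the tool from outside, world axes, zero at the start; "ft_torque": the same for the moment, N m; "finger_gap": finger opening in m.
Only numpy, scipy, OpenCV 4.12 (cv2) and the standard library are available. Lean on these libraries where they do the work, as an engineer would, in place of code of your own. Each camera call takes 0.05 s, during which the arm holds its last target. There are 200 camera calls.

TASK

One half of the grooved carton blank is finished and has the steel weight on it: leave that half and the weight alone. Stand the jar that is on the other half upright in the empty end cell of the jar tray; then take the square-handled stylus from the rack and draw its tip slowly (about 3 cm/s) and lightly pressed along the floor of that half's groove, its whole length round both bends, from the end nearer the robot to the outer end. Finally hang the stylus upright in its empty hole in the rack and let go, disturbing nothing else on the table.

Things in the scene. Friction and masses are not known exactly. Their poses are not given: they have to be found in the camera images.
- board: Fixed board: aluminium base 200 x 300 x 10 mm (x, y, z) under a 5 mm brown board sheet, 180 x 280 mm, top 15 mm above the table. Origin: centre of the underside; at yaw 0, x away from the robot, y to its left. A left (y > 0) and a mirrored right groove, 10 mm wide, are cut through the sheet; their floor is the aluminium, at z = 10 mm. The weight's side is the finished half.
- left_near (a point): Point on the floor and centre line of the left groove: the end nearer the robot (the slot runs 8 mm on); at x = -60, y = 35, z = 10 mm in the board's frame. Straight to the next point.
- left_bend1 (a point): Point on the floor and centre line of the left groove: the first bend; at x = -5, y = 35, z = 10 mm in the board's frame. Straight to the next point.
- left_bend2 (a point): Point on the floor and centre line of the left groove: the second bend; at x = 40, y = 80, z = 10 mm in the board's frame. Straight to the next point.
- left_outer (a point): Point on the floor and centre line of the left groove: the outer end (the slot runs 8 mm on); at x = 40, y = 120, z = 10 mm in the board's frame.
- right_near (a point): Point on the floor and centre line of the right groove: the end nearer the robot (the slot runs 8 mm on); at x = -60, y = -35, z = 10 mm in the board's frame. Straight to the next point.
- right_bend1 (a point): Point on the floor and centre line of the right groove: the first bend; at x = -5, y = -35, z = 10 mm in the board's frame. Straight to the next point.
- right_bend2 (a point): Point on the floor and centre line of the right groove: the second bend; at x = 40, y = -80, z = 10 mm in the board's frame. Straight to the next point.
- right_outer (a point): Point on the floor and centre line of the right groove: the outer end (the slot runs 8 mm on); at x = 40, y = -120, z = 10 mm in the board's frame.
- weight: Steel weight 56 x 40 x 30 mm with a knob on top (54 mm tall in all), 0.4 to 0.8 kg, standing on the finished half of the sheet. Origin: centre of its underside. Not to be moved.
- jar_block: Closed jar with a white lid, diameter 56 mm, 62 mm tall, about 0.16 kg, standing on the groove of the unfinished half. Origin: centre of its underside, z along its axis.
- tray: Fixed open red tray 264 x 104 mm, 35 mm tall, walls, dividers and floor 4 mm thick. Origin: centre of the underside; x along its length. Three cells in a row, each about 83 x 96 mm, centred at x = -87, 0 and +87 mm; the one at x = +87 mm is empty, the others hold a jar like the one to be moved.
- rack: Fixed grey block 180 x 50 mm, 80 mm tall, with three vertical through holes of 18 mm diameter along its x, at x = -55, 0 and +55 mm (y = 0), mouths chamfered 3 mm. Origin: centre of the underside. A tool hangs in each by its collar; the other two, no taller than the stylus, have a round ball-ended handle and a flat handle.
- stylus: The stylus, hanging upright in a hole of the rack: white square handle 16 x 16 mm, 6 to 76 mm above the origin, on a round steel collar (diameter 28, 6 mm thick); below it a 10 mm shaft 55 mm long and a slim 5 mm round-ended tip. Origin: on the axis at the collar's underside, which rests on the rack's top; z up, x and y square to the handle's faces. 0.1 kg.
- tip (a point): End of the stylus's tip, 72 mm below the stylus's origin when not pressed.
- stylus_tip (a joint): How far the spring-loaded tip is pressed in along the shaft, m: 0 free, 0.008 at its stop. It starts to give at about 1 N and takes 3 N at the stop; 2 to 6 mm is a light press.
Not all that is in view belongs to the job. What is shaped like the jar_block but yellow is not meant. What is shaped like the stylus but purple is not meant.

How it is judged:
On the way, in this order (a step that is already met when the one before it is completed fails the run):
1. the jar that stood on the groove stands upright and released in the empty end cell of the tray (x of jar_block in the frame of tray between 0.045 and 0.13 m and y of jar_block in the frame of tray between -0.052 and 0.052 m and z of jar_block in the frame of tray between -0.002 and 0.01 m and angle between jar_block's own z axis and vertical below 0.12 rad and linear speed of jar_block below 0.03 m/s and contact force between the fingers and jar_block below 0.05 N), for 0.2 s.
2. the stylus tip is pressed on the floor of the unfinished groove, 4 mm along it from the end nearer the robot (within 7 mm) (x of tip in the frame of board between -0.063 and -0.049 m and z of tip in the frame of board between 0.006 and 0.0125 m and value of joint stylus_tip above 0.0004 m and ((y of weight in the frame of board below 0 m and y of tip in the frame of board between 0.028 and 0.042 m) or (y of weight in the frame of board above 0 m and y of tip in the frame of board between -0.042 and -0.028 m))), for 0.08 s.
3. the stylus tip is pressed on the floor of the unfinished groove, 25 mm along it from the end nearer the robot (within 7 mm) (x of tip in the frame of board between -0.0416 and -0.0276 m and z of tip in the frame of board between 0.006 and 0.0125 m and value of joint stylus_tip above 0.0004 m and ((y of weight in the frame of board below 0 m and y of tip in the frame of board between 0.028 and 0.042 m) or (y of weight in the frame of board above 0 m and y of tip in the frame of board between -0.042 and -0.028 m))), for 0.08 s.
4. the stylus tip is pressed on the floor of the unfinished groove, 47 mm along it from the end nearer the robot (within 7 mm) (x of tip in the frame of board between -0.0201 and -0.0061 m and z of tip in the frame of board between 0.006 and 0.0125 m and value of joint stylus_tip above 0.0004 m and ((y of weight in the frame of board below 0 m and y of tip in the frame of board between 0.028 and 0.042 m) or (y of weight in the frame of board above 0 m and y of tip in the frame of board between -0.042 and -0.028 m))), for 0.08 s.
5. the stylus tip is pressed on the floor of the unfinished groove, 68 mm along it from the end nearer the robot (within 7 mm) (x of tip in the frame of board between -0.0026 and 0.0114 m and z of tip in the frame of board between 0.006 and 0.0125 m and value of joint stylus_tip above 0.0004 m and ((y of weight in the frame of board below 0 m and y of tip in the frame of board between 0.0374 and 0.0514 m) or (y of weight in the frame of board above 0 m and y of tip in the frame of board between -0.0514 and -0.0374 m))), for 0.08 s.
6. the stylus tip is pressed on the floor of the unfinished groove, 90 mm along it from the end nearer the robot (within 7 mm) (x of tip in the frame of board between 0.0125 and 0.0265 m and z of tip in the frame of board between 0.006 and 0.0125 m and value of joint stylus_tip above 0.0004 m and ((y of weight in the frame of board below 0 m and y of tip in the frame of board between 0.0525 and 0.0665 m) or (y of weight in the frame of board above 0 m and y of tip in the frame of board between -0.0665 and -0.0525 m))), for 0.08 s.
7. the stylus tip is pressed on the floor of the unfinished groove, 111 mm along it from the end nearer the robot (within 7 mm) (x of tip in the frame of board between 0.0277 and 0.0417 m and z of tip in the frame of board between 0.006 and 0.0125 m and value of joint stylus_tip above 0.0004 m and ((y of weight in the frame of board below 0 m and y of tip in the frame of board between 0.0677 and 0.0817 m) or (y of weight in the frame of board above 0 m and y of tip in the frame of board between -0.0817 and -0.0677 m))), for 0.08 s.
8. the stylus tip is pressed on the floor of the unfinished groove, 133 mm along it from the end nearer the robot (within 7 mm) (x of tip in the frame of board between 0.033 and 0.047 m and z of tip in the frame of board between 0.006 and 0.0125 m and value of joint stylus_tip above 0.0004 m and ((y of weight in the frame of board below 0 m and y of tip in the frame of board between 0.0869 and 0.1009 m) or (y of weight in the frame of board above 0 m and y of tip in the frame of board between -0.1009 and -0.0869 m))), for 0.08 s.
9. the stylus tip is pressed on the floor of the unfinished groove, 154 mm along it from the end nearer the robot (within 7 mm) (x of tip in the frame of board between 0.033 and 0.047 m and z of tip in the frame of board between 0.006 and 0.0125 m and value of joint stylus_tip above 0.0004 m and ((y of weight in the frame of board below 0 m and y of tip in the frame of board between 0.1084 and 0.1224 m) or (y of weight in the frame of board above 0 m and y of tip in the frame of board between -0.1224 and -0.1084 m))), for 0.08 s.
At the end, for the whole second after the job is handed in: The jar stands upright (within 0.12 rad) on the floor of the tray's empty end cell, and the stylus hangs upright (within 0.15 rad) in a hole of the rack, its collar down on the rack's top (within 5 mm), both at rest and released (all of step 1 and (x of stylus in the frame of rack between -0.065 and -0.045 m or x of stylus in the frame of rack between -0.01 and 0.01 m or x of stylus in the frame of rack between 0.045 and 0.065 m) and y of stylus in the frame of rack between -0.01 and 0.01 m and z of stylus in the frame of rack between 0.076 and 0.085 m and angle between stylus's own z axis and vertical below 0.15 rad and linear speed of stylus below 0.03 m/s); the robot touches nothing.
It fails at once if the steel weight is shifted by more than 10 mm (distance of weight from where it was at the start of the episode above 0.01 m).
It fails at once if another tool, jar or thing on the table is moved by more than 30 mm, or one in the rack or tray is tilted over 0.3 rad (distance of any of brush, spatula, jar_b, jar_c, pump_bottle, jar_d, label_box, tape, jar_lid from where it was at the start of the episode above 0.03 m or angle between any of brush, spatula, jar_b, jar_c's own z axis and vertical above 0.3 rad).
It fails at once if the stylus moves faster than 80 mm/s while its tip is down in a groove, away from the ends (x of tip in the frame of board between -0.045 and 0.09 m and y of tip in the frame of board between -0.105 and 0.105 m and z of tip in the frame of board between -0.01 and 0.0135 m and linear speed of stylus above 0.08 m/s).
It fails at once if the stylus is pressed on the board with more than 20 N (contact force between stylus and board above 20 N).
It fails at once if the tip is put down in the groove of the finished half (x of tip in the frame of board between -0.09 and 0.09 m and y of tip in the frame of board between -0.14 and 0.14 m and z of tip in the frame of board between -0.01 and 0.0135 m and (y of each of weight, tip in the frame of board above 0 m or y of each of weight, tip in the frame of board below 0 m)).
It also fails if it takes over 72 s, if anything falls off the work surface, if the arm or the gripper's body presses on something with over 40 N, if the wrist force passes 120 N, or if a joint passes its speed limit or range.

## Working session

There is one attempt and no reset: what is moved stays moved. The work goes in short steps, each a Python script; the robot and the scene stay as the last script left them, time stands still between calls to the robot, and variables do not carry over. Pictures are saved under pics/ and viewed, about 8 in all and at most 12, crops included, and the job is handed in when it is done.

```bash
mkdir -p pics
cat > h.py <<'E'
from rig import *
import numpy as np, cv2
def snap(name):
    s=sense(); im,d=camera(name); p=camera_params(name)
    if 'position' in p: R=np.array(p['rotation']);t=np.array(p['position'])
    else:
        T=np.array(p['tool_from_camera']);Rt=np.array(s['tcp_rot'])
        R=Rt@T[:3,:3];t=Rt@T[:3,3]+np.array(s['position'])
    return dict(im=im,d=d,K=np.array(p['K'],float),dist=np.array(p['dist'],float),R=R,t=t)
def save(c,f,box=None,k=1):
    im=c['im'][...,::-1]
    if box: u0,v0,u1,v1=box; im=im[v0:v1,u0:u1]
    if k!=1: im=cv2.resize(im,None,fx=k,fy=k,interpolation=cv2.INTER_CUBIC)
    cv2.imwrite('pics/'+f,im)
def rays(c,uv):
    n=cv2.undistortPoints(np.array(uv,float).reshape(-1,1,2),c['K'],c['dist']).reshape(-1,2)
    return np.c_[n,np.ones(len(n))]@c['R'].T
def plane(c,uv,z):
    r=rays(c,uv); return c['t']+r*((z-c['t'][2])/r[:,2])[:,None]
def pts(c):
    v,u=np.mgrid[0:400,0:640]; r=rays(c,np.c_[u.ravel(),v.ravel()])
    return (c['t']+r*c['d'].ravel()[:,None]).reshape(400,640,3)
def proj(c,P):
    rv=cv2.Rodrigues(c['R'].T)[0]
    return cv2.projectPoints(np.array(P,float).reshape(-1,1,3),rv,-c['R'].T@c['t'],c['K'],c['dist'])[0].reshape(-1,2)
E
python3 - <<'E'
from h import *
import pickle
for n in('top','scene'):
    c=snap(n);save(c,n+'1.png');pickle.dump(c,open(n+'1.pkl','wb'));print(n,c['t'],c['R'].round(3).tolist(),c['K'].tolist(),c['dist'])
print(sense())
E
```

```text
top [0.45631632 0.03215217 1.12643202] [[0.025, -0.997, 0.071], [-1.0, -0.025, -0.002], [0.003, -0.071, -0.997]] [[463.0585105582721, 0.0, 316.42323478816076], [0.0, 463.0585105582721, 196.48808279946604], [0.0, 0.0, 1.0]] [0.04148264 0.         0.         0.         0.        ]
scene [0.94417554 0.70194807 1.00312477] [[-0.861, 0.384, -0.334], [0.508, 0.674, -0.537], [0.019, -0.632, -0.775]] [[474.11250313882846, 0.0, 325.5275633620494], [0.0, 474.11250313882846, 193.9697911866013], [0.0, 0.0, 1.0]] [-0.1017998  0.         0.         0.         0.       ]
{'time_s': 0.1, 'joint_pos': array([ 1.17711184,  0.46938433, -0.04858917,  1.533544  ,  0.02409851,
        1.14098836, -0.08230298]), 'qd': array([-1.16383252e-03, -2.46700367e-03,  9.89491563e-05, -1.60366409e-03,
        8.66321485e-04,  1.16650285e-03, -6.43849450e-04]), 'joint_efforts': array([ 9.63101520e-04, -5.11514568e+01, -4.68046730e-02, -2.38389945e+01,
        1.08578894e-02,  4.38164294e-03, -4.84864543e-06]), 'position': array([ 0.24065214, -0.63014814,  0.25536332]), 'tcp_rot': array([[-6.75990019e-04,  9.34193661e-01,  3.56765675e-01],
       [ 1.60180610e-03,  3.56766310e-01, -9.34192290e-01],
       [-9.99998489e-01, -6.00352287e-05, -1.73756757e-03]]), 'wrist_force': array([-0.16221837, -0.0724163 , -0.19436492]), 'ft_torque': array([0.01900938, 0.01802651, 0.06626961]), 'finger_gap': 0.08564850555304801}
```

View pics/top1.png

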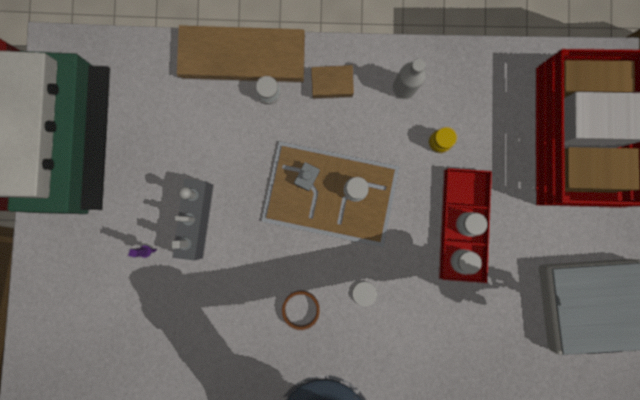

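View pics/scene1.png

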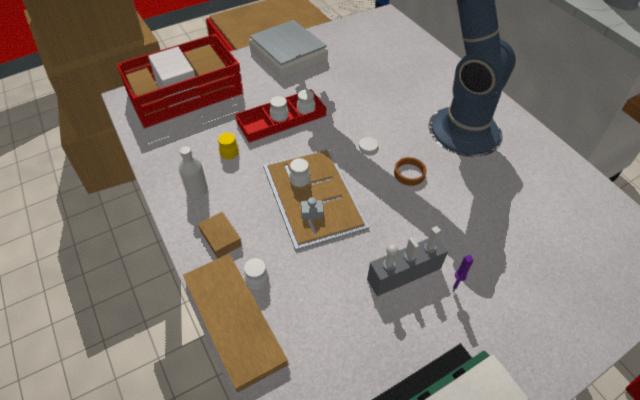

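The top view shows the board at about (328,193), with the weight at (307,176) on its left half. The jar to move, white-lidded, is at (357,188) on the right half, and the tray's empty cell is at (467,187). The rack tools are at (188,194), (184,218) and (180,243). The yellow jar (443,139), the loose white jar (267,88), the lid (364,293) and the purple stylus (142,251) are not meant. Next I'll measure, and enlarge the rack in both views.

Run:
```python
from h import *
import pickle
t=pickle.load(open('top1.pkl','rb'));s=pickle.load(open('scene1.pkl','rb'))
a=cv2.resize(t['im'][170:275,120:225],(390,390),interpolation=3);b=cv2.resize(s['im'][215:320,360:465],(390,390),interpolation=3)
cv2.imwrite('pics/rack.png',np.hstack([a,b])[...,::-1])
def rect(mask,P,zlo,zhi,win):
    m=np.zeros_like(mask);u0,v0,u1,v1=win;m[v0:v1,u0:u1]=mask[v0:v1,u0:u1]
    m&=((P[...,2]>zlo)&(P[...,2]<zhi))
    return m
for n,c in(('top',t),('scene',s)):
    P=pts(c);im=c['im'].astype(int);hsv=cv2.cvtColor(c['im'],cv2.COLOR_RGB2HSV)
    X=P[...,0];Y=P[...,1];Z=P[...,2]
    tab=(abs(X-.5)<.05)&(abs(Y-.25)<.02); print(n,'table z',np.median(Z[tab]))
    reg=(X>.3)&(X<.75)
    brown=(hsv[...,0]>5)&(hsv[...,0]<25)&(hsv[...,1]>70)
    m=brown&reg&(abs(Y+.0)<.25)&(abs(Z-.015)<.015)&(X>.36)&(X<.63)
    m=cv2.morphologyEx(m.astype(np.uint8),cv2.MORPH_OPEN,np.ones((3,3)))
    cs=max(cv2.findContours(m,0,1)[0],key=cv2.contourArea)
    w=plane(c,cs.reshape(-1,2),.015)[:,:2].astype(np.float32)
    print('sheet',cv2.minAreaRect(w*1000),'z',np.median(Z[m>0]))
    red=((hsv[...,0]<6)|(hsv[...,0]>174))&(hsv[...,1]>150)
    m=red&reg&(Y<-.15)&(Y>-.42)&(Z<.06)
    top=m&(Z>.026)
    p=P[top][:,:2].astype(np.float32);print('tray rim',cv2.minAreaRect(p*1000),'z',np.percentile(P[m][:,2],[5,50,95]),top.sum())
    m=m.astype(np.uint8);cs=np.vstack(cv2.findContours(m,0,1)[0]);w=plane(c,cs.reshape(-1,2),.035)[:,:2].astype(np.float32);print('tray outline@35',cv2.minAreaRect(w*1000))
    # lid clusters
    m=((Z>.05)&(Z<.12)&(abs(Y+.1)<.35)&(X>.3)&(X<.75)).astype(np.uint8)
    k,l,st,ce=cv2.connectedComponentsWithStats(m)
    for i in range(1,k):
        if st[i,4]<60: continue
        q=P[l==i];ztop=np.percentile(q[:,2],90); tp=q[abs(q[:,2]-ztop)<.006]
        print(' blob',ce[i].round(),'n',st[i,4],'ztop',ztop.round(4),'mid',((tp.min(0)+tp.max(0))/2).round(4),'size',np.ptp(tp,axis=0).round(3))
    # rack
    m=(abs(Z-.08)<.008)&(Y>.2)&(Y<.42)&(X>.3)&(X<.6)
    q=P[m];print('rack',cv2.minAreaRect((q[:,:2]*1000).astype(np.float32)),np.median(q[:,2]),m.sum())
    m=((Z>.095)&(Y>.2)&(Y<.45)&(X>.3)&(X<.6)).astype(np.uint8)
    k,l,st,ce=cv2.connectedComponentsWithStats(m)
    for i in range(1,k):
        if st[i,4]<8: continue
        q=P[l==i];zt=q[:,2].max();tp=q[q[:,2]>zt-.012];print(' tool',ce[i].round(),st[i,4],'zt',zt.round(4),tp.mean(0).round(4),np.ptp(tp,axis=0).round(3))
```

```text
top table z -0.00020179386732377402
sheet ((544.1651611328125, -2.4617919921875), (278.8472900390625, 178.3389892578125), 79.4290542602539) z 0.014611625936138628
tray rim ((477.86529541015625, -322.8451232910156), (105.52665710449219, 260.3482360839844), 87.49237823486328) z [0.00045225 0.00484778 0.03421393] 715
tray outline@35 ((477.8939208984375, -319.7472839355469), (108.87669372558594, 259.9203796386719), 87.76412200927734)
 blob [445. 137.] n 393 ztop 0.0638 mid [ 0.678  -0.2671  0.0624] size [0.047 0.051 0.009]
 blob [306. 175.] n 72 ztop 0.0712 mid [0.5807 0.0546 0.0698] size [0.019 0.021 0.008]
 blob [357. 188.] n 393 ztop 0.0783 mid [ 0.5542 -0.0613  0.077 ] size [0.049 0.046 0.009]
 blob [475. 224.] n 399 ztop 0.0679 mid [ 0.4794 -0.3342  0.0661] size [0.048 0.047 0.008]
 blob [469. 262.] n 400 ztop 0.0679 mid [ 0.391  -0.3204  0.0665] size [0.047 0.048 0.009]
rack ((473.2096862792969, 350.11126708984375), (121.08551025390625, 186.18434143066406), 84.39350128173828) 0.07992095672877841 1630
 tool [186. 193.] 161 zt 0.1568 [0.5277 0.3092 0.1507] [0.024 0.025 0.012]
 tool [
[... 838 characters left out ...]
blob [226. 139.] n 202 ztop 0.0627 mid [ 0.679  -0.2648  0.0615] size [0.049 0.054 0.009]
 blob [299. 168.] n 320 ztop 0.0781 mid [ 0.5551 -0.061   0.0773] size [0.05  0.048 0.01 ]
 blob [312. 201.] n 66 ztop 0.0701 mid [0.5824 0.0554 0.0677] size [0.022 0.022 0.007]
rack ((475.17083740234375, 351.40594482421875), (122.7187271118164, 186.97274780273438), 84.16832733154297) 0.07977870142901888 1239
 tool [433. 237.] 195 zt 0.1591 [0.4213 0.3218 0.1541] [0.019 0.016 0.011]
 tool [412. 247.] 177 zt 0.1439 [0.4743 0.3173 0.1388] [0.011 0.027 0.012]
 tool [391. 253.] 184 zt 0.1579 [0.5304 0.3124 0.151 ] [0.024 0.022 0.012]
 tool [466. 264.] 174 zt 0.1502 [0.4017 0.4134 0.1455] [0.019 0.018 0.012]
```

View pics/rack.png

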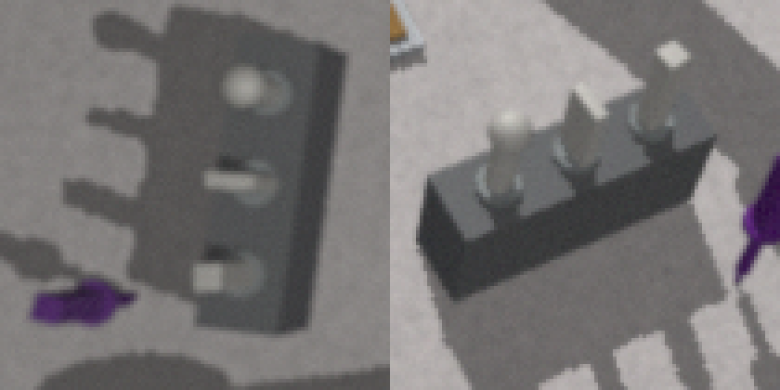

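The square handle is the tool nearest the robot. It is at crop (208,277), which is top px (176,245), and at scene px (436,229). That puts it at about (0.420, 0.322), with its top at 0.157 as expected. The ball end (0.529, 0.311) and the flat handle (0.474, 0.316) are its neighbours, and purple is the decoy. The board measures 280 x 179 mm at a yaw of about -10.4°. The weight is on +y, so the right groove is the one to draw. Now I'll move the jar.

```bash
cat >> h.py <<'E'
def down(deg):
    a=np.radians(deg);z=np.array([np.cos(a),np.sin(a),0]);x=np.array([0,0,-1.]);return np.c_[x,np.cross(z,x),z]
E
python3 - <<'E'
from h import *
O=down(-92.5);J=[.5548,-.0612];T=[.566,-.3275]
movep([*J,.19],O)
move_l([*J,.0715],feed=.12)
command_gripper(.03,30); s=sense();print('grip',s['finger_gap'],s['position'],s['time_s'])
move_l([*J,.16],feed=.15)
print('held',sense()['finger_gap'],sense()['wrist_force'])
move_l([*T,.16],feed=.2)
print(move_l([*T,.060],feed=.08,until_force=4), sense()['position'])
command_gripper(.08); move_l([*T,.16],feed=.2)
movep([.47,-.09,.36],down(-100))
print(sense()['time_s'])
import pickle
w=snap('wrist');t=snap('top');s=snap('scene')
pickle.dump((w,t,s),open('p2.pkl','wb'))
save(w,'wrist2.png')
P=pts(t);m=(P[...,2]>.05)&(P[...,2]<.1)&(abs(P[...,0]-.566)<.06)&(abs(P[...,1]+.3275)<.06);q=P[m]
print('jar',np.median(q,0),q.max(0),q.min(0))
E
```

```text
grip 0.048769849286612106 [ 0.5551227  -0.06140261  0.07224568] 3.9917
held 0.04891689592620245 [-0.16117371 -0.14491739 -2.03457055]
True [ 0.565535   -0.32726779  0.06193502]
9.6667
jar [ 0.57866558 -0.33087678  0.06542885] [ 0.58876656 -0.30591059  0.07217952] [ 0.55887723 -0.35101895  0.05501287]
```

View pics/wrist2.png

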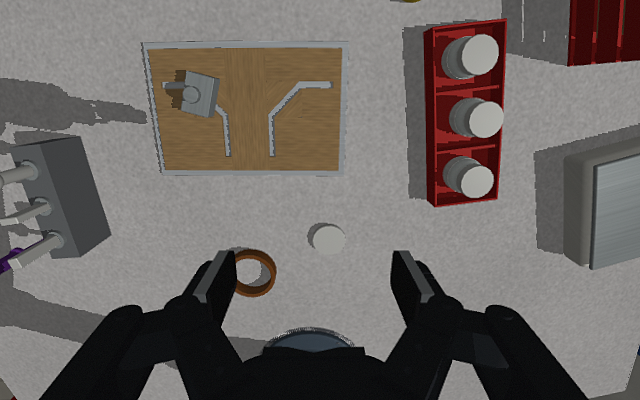

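The wrist view shows the jar standing in the tray's far cell at (472,54). The right groove is clear, from about (271,155) to (330,85). I'll locate the board precisely from the groove in all three views, and measure the stylus handle from the wrist camera above it.

```bash
cat > groove.py <<'E'
from h import *
N=['near','bend1','bend2','outer']
B=np.array([[-60,-35],[-5,-35],[40,-80],[40,-120]])/1000.
def Rz(a): return np.array([[np.cos(a),-np.sin(a)],[np.sin(a),np.cos(a)]])
def board(c,c0=(.5447,-.0018),yaw=np.radians(-10.35),show=True):
    P=plane(c,np.stack(np.meshgrid(np.arange(640),np.arange(400)),-1).reshape(-1,2),.0125)[:,:2]
    hsv=cv2.cvtColor(c['im'],cv2.COLOR_RGB2HSV).reshape(-1,3)
    L=(P-c0)@Rz(yaw)
    g=(L[:,0]>-.075)&(L[:,0]<.052)&(L[:,1]<-.02)&(L[:,1]>-.134)&(hsv[:,1]<60)&(hsv[:,2]>60)
    l=L[g]; d=np.array([-1,1])/2**.5; n2=np.array([1,1])/2**.5
    # centre-line offsets of each straight part, away from the bends
    a=l[(l[:,0]<-.012)&(abs(l[:,1]+.035)<.012)]
    b=l[(l[:,1]<-.087)&(abs(l[:,0]-.04)<.012)]
    m=(l[:,0]>.002)&(l[:,0]<.033)&(abs(l@n2+.04*2**.5/2*1)<.012)
    mm=l[m]
    pa=np.polyfit(a[:,0],a[:,1],1);pb=np.polyfit(b[:,1],b[:,0],1)
    ya=np.polyval(pa,-.035)+.035; xb=np.polyval(pb,-.105)-.04
    print(len(l),'near part dy %.2f slope %.2fdeg len %.1f-%.1f | outer dx %.2f slope %.2fdeg ends %.1f-%.1f | diag %.2f n%d'%(ya*1e3,np.degrees(pa[0]),a[:,0].min()*1e3,a[:,0].max()*1e3,xb*1e3,-np.degrees(pb[0]),b[:,1].min()*1e3,b[:,1].max()*1e3,((mm@n2).mean()+.04/2**.5)*1e3 if len(mm) else 99,len(mm)))
    return l
E
python3 - <<'E'
from groove import *
import pickle
for c in pickle.load(open('p2.pkl','rb')): board(c)
# closer look at the groove
movep([.50,-.075,.25],down(-100.4))
w=snap('wrist');pickle.dump(w,open('w3.pkl','wb'));save(w,'w3.png');board(w);print('cam',w['t'],proj(w,[[.55,-.06,.01]]))
print(sense()['time_s'])
E
```

```text
779 near part dy -2.07 slope -0.55deg len -67.1--12.7 | outer dx 0.83 slope -0.73deg ends -129.5--88.0 | diag -0.95 n205
319 near part dy -0.65 slope -0.01deg len -68.4--12.3 | outer dx -0.26 slope -0.74deg ends -127.7--87.6 | diag -0.80 n81
134 near part dy -1.54 slope 0.34deg len -65.1--13.3 | outer dx 0.24 slope -1.57deg ends -127.1--87.2 | diag -0.35 n37
1231 near part dy -2.08 slope -0.29deg len -66.4--12.6 | outer dx 0.88 slope -0.06deg ends -129.5--87.7 | diag -0.87 n313
cam [ 0.58253058 -0.091436    0.36753416] [[292.48300564 127.9689435 ]]
10.4
```

View pics/w3.png

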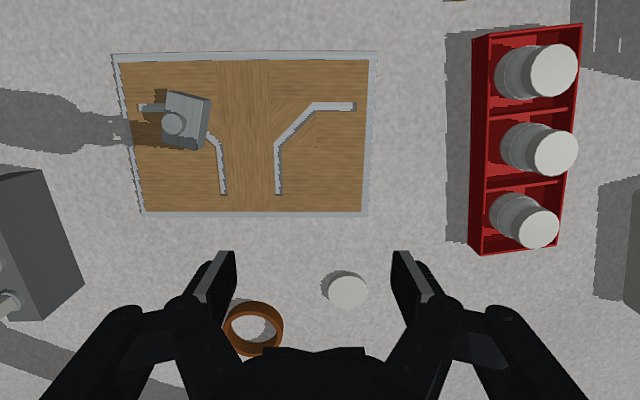

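The right groove agrees with the board pose to within 1–2 mm in every view. The correction is about dx +0.6, dy -1.5 mm, yaw -0.25°, so I adopt centre (0.545, -0.0034) and yaw -10.6°. Next is a close view of the stylus.

Run:
```python
from h import *
import pickle
print(inverse_kinematics([.421,.322,.14],down(-95.8)),inverse_kinematics([.52,.1,.1],down(-95.8)),inverse_kinematics([.5,-.1,.1],down(-95.8)))
movep([.45,.1,.30],down(-95.8))
movep([.345,.322,.28],down(-95.8))
w=snap('wrist');pickle.dump(w,open('w4.pkl','wb'));save(w,'w4.png');print('cam',w['t'],sense()['time_s'])
P=pts(w);Z=P[...,2]
for lo,hi in((.148,.165),(.13,.165)):
    m=((Z>lo)&(Z<hi)&(np.hypot(P[...,0]-.42,P[...,1]-.322)<.03)).astype(np.uint8)
    cs=max(cv2.findContours(m,0,1)[0],key=cv2.contourArea).reshape(-1,2)
    q=plane(w,cs,.156)[:,:2]*1000;print(np.median(Z[m>0]),cv2.minAreaRect(q.astype(np.float32)),m.sum())
m=(abs(Z-.08)<.004)&(P[...,1]>.22)&(P[...,1]<.39)&(P[...,0]>.3)&(P[...,0]<.6)
q=P[m];print('rack',cv2.minAreaRect((q[:,:2]*1000).astype(np.float32)))
```

```text
[-0.39043675  0.40771596 -0.42804471  1.97368622  0.22995557  0.80682396
 -2.61967087] [ 0.07628404  0.46983758 -0.43834872  2.00225698  0.29234133  0.72988502
 -2.2122852 ] [ 0.39452915  0.43019151 -0.3476104   2.05060402  0.22341962  0.69605744
 -1.76824394]
cam [0.42972987 0.31067417 0.39691118] 12.2
0.15569400509439119 ((418.9548645019531, 320.14251708984375), (16.014009475708008, 15.947927474975586), 4.43549108505249) 422
0.1556879031230627 ((419.0289001464844, 320.10992431640625), (16.15655517578125, 16.02448844909668), 4.43549108505249) 427
rack ((450.2096862792969, 317.4278869628906), (50.27122116088867, 134.08421325683594), 84.5609130859375)
```

View pics/w4.png

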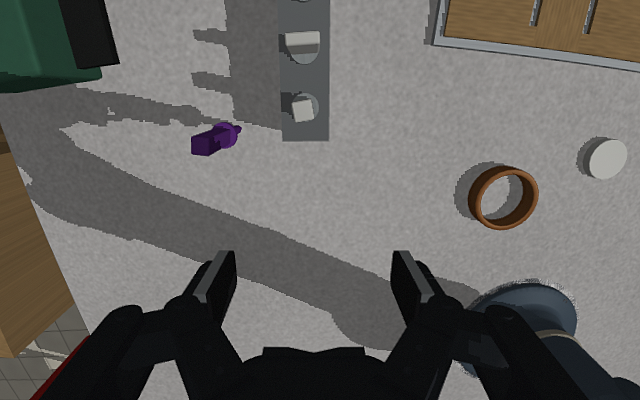

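The handle is a 16 x 16 mm square at (0.419, 0.320), top at 0.156, yaw 4.4°. The hole computed from the rack outline is at (0.418, 0.3205), which agrees. Now I'll grasp and lift it, then probe the groove at its near end.

Run:
```python
from groove import *
import pickle
O=down(-85.6);S=[.419,.3201]
command_gripper(.05)
movep([*S,.23],O); move_l([*S,.131],feed=.1)
command_gripper(.005,60); s=sense();print('grip',s['finger_gap'],s['position'],s['wrist_force'],s['joint_pos'][6])
move_l([*S,.262],feed=.12);s=sense();print('lift',s['finger_gap'],s['wrist_force'])
c0=np.array([.545,-.0034]);R=Rz(np.radians(-10.6))
p=c0+R@np.array([-.057,-.035]);print('start',p)
movep([.42,.12,.26],O); movep([*p,.17],O); 
s=snap('scene');t=snap('top');pickle.dump((s,t),open('p5.pkl','wb'))
u=proj(s,[[*p,.047]])[0].astype(int);print(u)
save(s,'s5.png',(u[0]-60,u[1]-70,u[0]+60,u[1]+50),5)
print('tip px expected in crop',(proj(s,[[*p,.047]])[0]-u+[60,70])*5, sense()['time_s'],sense()['wrist_force'])
```

```text
grip 0.015409877350189534 [0.41925443 0.32024158 0.13146753] [0.10693628 0.00759503 3.063815  ] -2.578270834269522
lift 0.01515468322647601 [ 0.24425952 -0.5589994  -1.92353986]
start [ 0.48253439 -0.02731751]
[328 170]
tip px expected in crop [303.9147959  350.66693263] 17.5083 [ 0.94488481  0.39837129 -0.74195707]
```

View pics/s5.png

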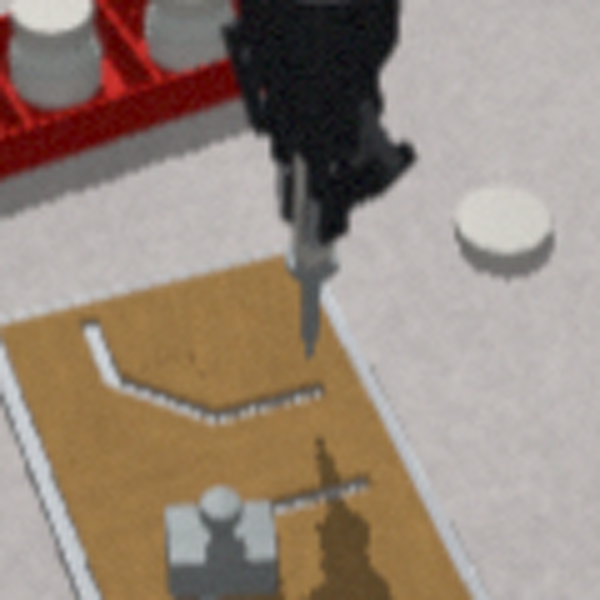

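The stylus is held straight. Its tip is at crop (308,358) against an expected (304,351), about 2 mm off and within calibration. I'll touch down carefully and probe the groove walls.

Run:
```python
from groove import *
c0=np.array([.545,-.0034]);R=Rz(np.radians(-10.6))
p=c0+R@np.array([-.057,-.035]);ey=R@[0,1]
move_l([*p,.143],feed=.06); sleep(.3)
print('hit',move_l([*p,.128],feed=.012,until_force=1.2));s=sense();z=s['position'][2];print('z',z,s['wrist_force'])
if z<.1365:
    zz=z+.0022; move_l([*p,zz],feed=.02); sleep(.2)
    for k in(1,-1):
        q=p+k*.009*ey
        h=move_l([*q,zz],feed=.012,until_force=1.5);s=sense()
        print(k,h,'board xy mm',(R.T@(s['position'][:2]-c0)*1e3).round(2),s['position'][2],s['wrist_force'].round(2))
        move_l([*p,zz],feed=.02);sleep(.2)
print(sense()['time_s'])
```

```text
hit True
z 0.1314782817259822 [0.72079768 0.22164134 0.31263245]
1 True board xy mm [-57.4  -32.53] 0.13321860072015468 [ 0.7  -1.65 -0.15]
-1 True board xy mm [-57.27 -38.24] 0.13332138774279423 [ 1.29  0.92 -0.02]
21.6417
```

The floor was touched at TCP z 0.1315, as expected. The walls are at -32.5 and -38.2 mm, so the tip-frame centre is -35.4, a 0.4 mm correction. Now I'll draw the groove, logging forces.

Run:
```python
from groove import *
c0=np.array([.545,-.0034]);R=Rz(np.radians(-10.6));c0=c0+R@[0,-.0004]
def W(b): return c0+R@np.array(b)
z=.1278
def rep(n):
    s=sense();f=R.T@s['wrist_force'][:2];print(n,'t%.2f'%s['time_s'],'board',(R.T@(s['position'][:2]-c0)*1e3).round(1),'z %.4f'%s['position'][2],'F board',f.round(2),'fz %.2f'%s['wrist_force'][2])
move_l([*W([-.059,-.035]),.1335],feed=.02)
move_l([*W([-.059,-.035]),z],feed=.02);sleep(.2);rep('down')
for b in([-.035,-.035],[-.005,-.035],[.018,-.058],[.040,-.080],[.040,-.100],[.040,-.118]):
    move_l([*W(b),z],feed=.028);rep(b)
sleep(.2);rep('end')
```

```text
down t22.52 board [-59. -35.] z 0.1279 F board [-0.8  -0.18] fz 1.38
[-0.035, -0.035] t23.53 board [-34.4 -35. ] z 0.1280 F board [-0.23  0.18] fz 1.24
[-0.005, -0.035] t24.76 board [ -4.6 -35. ] z 0.1280 F board [-1.9  -0.98] fz 1.29
[0.018, -0.058] t26.07 board [ 18.2 -58.3] z 0.1279 F board [-0.4  -0.19] fz 1.00
[0.04, -0.08] t27.32 board [ 40.3 -80.4] z 0.1279 F board [-0.24 -0.57] fz 1.20
[0.04, -0.1] t28.19 board [  40.1 -101. ] z 0.1278 F board [ 0.32 -1.  ] fz 1.53
[0.04, -0.118] t28.98 board [  40.  -118.9] z 0.1278 F board [ 0.38 -0.74] fz 1.51
end t29.18 board [  40.  -118.7] z 0.1278 F board [ 0.58 -1.95] fz 1.44
```

The stroke is complete, with about 2 N of press throughout and low side forces. Now I'll return the stylus to the rack.

Run:
```python
from h import *
import pickle
O=down(-85.6);S=[.4191,.3202]
p=sense()['position']
move_l([p[0],p[1],.17],feed=.06); move_l([p[0],p[1],.27],feed=.15)
print(sense()['finger_gap'])
movep([.42,.12,.27],O); movep([*S,.262],O); sleep(.2)
print('seat',move_l([*S,.1305],feed=.06,until_force=5),sense()['position'],sense()['wrist_force'])
s,t=snap('scene'),snap('top');save(s,'s6.png',(370,190,490,300),5)
```

```text
0.015250057468627383
seat True [0.41910571 0.32027532 0.13146797] [-1.40164285 -0.14360642  5.6812896 ]
```

View pics/s6.png

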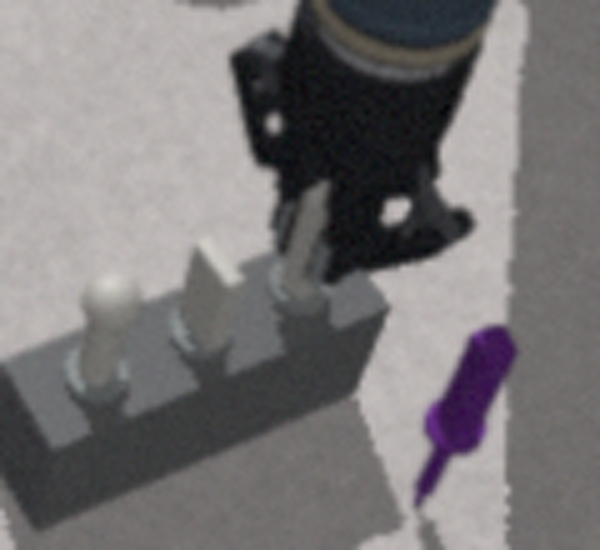

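The collar is seated on the rack at crop (300,290), at the same z as when grasped (0.1315). Releasing and retreating.

Run:
```python
from h import *
command_gripper(.045); p=sense()['position']
move_l([p[0],p[1],.25],feed=.12)
movep([.345,.322,.28],down(-85.6)); sleep(.5)
w=snap('wrist');s=snap('scene');t=snap('top')
for n,c in(('w',w),('s',s)):
    P=pts(c);Z=P[...,2]
    m=((Z>.148)&(Z<.165)&(np.hypot(P[...,0]-.42,P[...,1]-.32)<.03)).astype(np.uint8)
    cs=max(cv2.findContours(m,0,1)[0],key=cv2.contourArea).reshape(-1,2)
    print(n,np.median(Z[m>0]),cv2.minAreaRect((plane(c,cs,.156)[:,:2]*1000).astype(np.float32)))
P=pts(t);m=(P[...,2]>.05)&(P[...,2]<.1)&(abs(P[...,0]-.566)<.05)&(abs(P[...,1]+.3275)<.05);q=P[m]
print('jar',m.sum(),q.max(0),q.min(0),np.median(q[:,2]),sense()['time_s'])
save(s,'s7.png')
```

```text
w 0.15569818887490833 ((419.0473327636719, 319.42205810546875), (15.22279167175293, 15.090003967285156), 4.379393577575684)
s 0.15536599103006293 ((423.3075866699219, 321.4733581542969), (20.50349235534668, 17.476491928100586), 5.597635746002197)
jar 401 [ 0.58868686 -0.30085233  0.06980126] [ 0.53991149 -0.35176694  0.05072568] 0.06524133115012676 37.7583
```

View pics/s7.png

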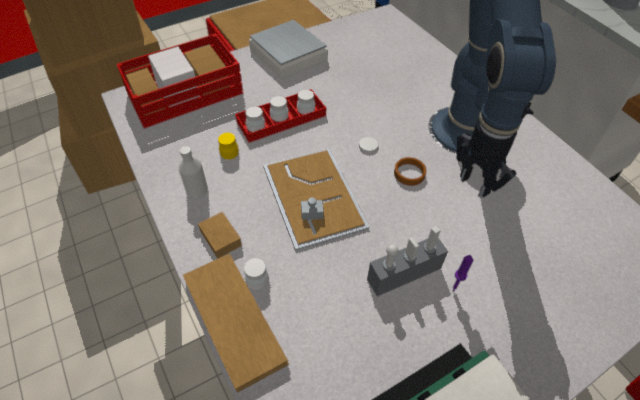

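The final view shows the jar upright in the end cell (255,118), the stylus hanging in its hole (434,238), and the weight and everything else unmoved. The arm is clear.

```bash
python3 -c "
from rig import *
finish_job()"
```

```text
the job is handed in; nothing more can be done
```

I moved the jar into the tray's empty end cell and drew the stylus along the right groove, the unfinished one. I then hung the stylus back in its own hole and handed the job in at about 38 s. No verdict is reported, so the checks below are my own.

- **Jar:** it stands upright in the end cell at about (0.564, -0.327), with its lid top at z ≈ 0.065, as expected for standing on the cell floor.
- **Groove:** I touched both groove walls at the near end, which shifted my line by 0.4 mm. The stroke ran the whole way from 59 mm before the board centre to the outer end. Wrist force implies about 2 N of press, and side forces stayed at or below 2 N. I did not measure the tip's spring travel directly, and I set the feed at about 2.8 cm/s.
- **Stylus:** it seated at the same height as when I took it. The wrist camera shows its handle back within 1 mm of where it started, upright and released.
- **Other objects:** in the last picture the weight, the other tools and jars, and the loose items look unmoved. I checked those by eye and did not measure them.
- **Disagreements:** the scene camera puts the stylus handle about 4–5 mm from the wrist camera's position, probably because it sees the handle's side as well. Just before touch-down the tip also appeared about 2 mm off in that camera. The wall probe did not bear that out.

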